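Sort heat sinks and a nut driver on the electronics bench

TASK

Sort the mixed parts on the bench: lay both finned heat sinks in the grey bin, flat on its false floor with fins up and not on top of each other, and stand the nut driver tip down in the steel pot (it may lean on the rim). Set the heat sinks down gently, neither dropping them nor pressing them down hard; the false floor sits at a different height every time, so feel for it. Keep the pot standing where it is and leave everything else in place.

Things in the scene. Friction and masses are not known exactly. Their poses are not given: they have to be found in the camera images.
- sink_a: Bare aluminium finned heat sink, 110 long (x) x 44 wide (y) x 28 high (z): a 6 mm base plate with six 22 mm high fins running along x, the outermost flush with its long sides. 0.13 to 0.25 kg. Origin: centre of its underside; z points up through the fins. Grip across the 44 mm.
- sink_b: Bare aluminium finned heat sink, 110 long (x) x 44 wide (y) x 28 high (z): a 6 mm base plate with six 22 mm high fins running along x, the outermost flush with its long sides. 0.13 to 0.25 kg. Origin: centre of its underside; z points up through the fins. Grip across the 44 mm.
- driver: Nut driver, 190 long, lying along x: black 24 x 24 mm square handle from x = +1 to +95 mm, then a 9 mm steel shaft and a 14 mm diameter, 24 mm long steel socket that ends at x = -95 mm. Centre of mass about 5 mm inside the handle. About 0.115 kg. Origin: on its underside at mid length; x points from tip to handle. The axis runs 12 mm above the underside.
- driver_tip (a point): End of the driver's socket, on its axis.
- driver_grip (a point): Point on the driver's axis inside the handle, 120 mm from the tip.
- bin: Grey open plastic bin fixed to the bench, 250 (x) x 170 (y) x 65 high outside, walls 5 mm; origin at the centre of its underside. Inside lies a white false floor, 236 x 156 mm, whose top stands anywhere from 11 to 41 mm above the bin's underside; its height is not reported.
- pot: Free-standing round steel pot, 110 high, outer diameter 120 at the foot and 126 at the rim, wall 3.5 mm, inner floor 6 mm up, 0.7 kg; origin at the centre of its underside.
- capacitor: Bystander: black upright capacitor can, 22 diameter x 45 high, loose; origin at the centre of its underside.
- connector: Bystander: grey connector hood, 62 x 20 x 16, loose, with a small steel plug on its -x end that reaches x = -40; origin at the centre of its underside.
- multimeter: Bystander: yellow and black hand multimeter, 85 (x) x 170 (y) x 40 high, loose; origin at the centre of its underside.
- board: Bystander: green circuit board, 86 (x) x 170 (y), parts up to 28 high, loose; origin at the centre of its underside.
- spool: Bystander: spool of solder standing on its flange, 60 diameter x 45 high, loose; origin at the centre of its underside.
- fuse_box: Bystander: closed white fuse box, 90 (x) x 55 (y) x 28 high, loose; origin at the centre of its underside.
There are look-alikes about, which are no part of the job. What is shaped like the sink_b but brown or purple is not meant.

How it is judged:
By the outcome, as a careful person would: the job done as asked, in the order asked, and still so for the second after the job is handed in, with the robot touching nothing.
It also fails if it takes over 72 s, if anything falls off the work surface, if the arm or the gripper's body presses on something with over 40 N, if the wrist force passes 120 N, or if a joint passes its speed limit or range.

ROBOT

A 6-joint arm with a two-finger parallel gripper is mounted at the origin on the work surface. World frame = base frame: x ahead of the robot, y to its left, z up, the work surface at z = 0. Lengths are in m, angles in rad, forces in N, time in s.
With the tool pointing down it reaches from about 0.35 to 0.85 m from the base axis. Payload 8.1 kg.
Tool frame: the origin (TCP) lies between the finger pads; the fingertips stand bot.finger_overhang ahead of it and the grasp point (between the pads) is the TCP (bot.finger_overhang is the distance from the TCP to the fingertips, in m); z points along the fingers, y is the line along which they close (so a half turn about z gives the same grasp; the last joint's range is limited). The gripper opens to 85 mm and grips with 20 to 120 N. Pads are 22 mm wide; open, the fingers measure 114 mm over their backs; the gripper's body (76 mm by 85 mm) begins 54 mm behind the grasp point. The pads swing forward as they close: fully open they stand 13 mm farther back than shut.
Start: joints at [-1.423, 0.13, 1.488, -0, 1.523, -0.085], TCP at [0.138, -0.584, 0.25] pointing down, gripper open.
Joint ranges: [-2.96, 2.96], [-0.89, 2.26], [0.02, 2.5], [-1.34, 4.48], [0, 2.73], [-2.66, 2.66]. Speed limits (rad/s): [2.39, 2.39, 2.79, 3.14, 3.14, 3.14].

INTERFACE

Orientations are given as [roll, pitch, yaw] about the fixed x, y, z axes, in that order (R = Rz(yaw) Ry(pitch) Rx(roll)).
In Python, from bench import bot gives the robot as it stands. The module is installed in compiled form; this text tells all that it offers.
- The arm moves only by the tool send_rows, never from a script. Its arguments are lists of equal length, an entry for each row: "travel": the shift along the world's x, y, z in mm, a list of three; "turn": the turn, a rotation vector about the world's x, y, z in degrees, a list of three; "gripper": the opening, from 0 (shut) to 1 (fully open). A call has 1 to 20 rows; each row is the pose to reach, as a shift and turn from the pose commanded when the call began; what a row does not reach only later rows make up. A row lasts 1/12 s, in which the tool goes at most 41.7 mm and 7.16 degrees, less where a joint would pass 70% of its speed; a pose out of reach is approached as far as the arm can. A call with a gripper value outside its range is refused whole. The fingers move at their own pace and stop on an object; "squeeze" is the grip in N (left out, the last holds). Time passes only in rows, so rows that repeat a pose let the fingers close. It gives the time, the measured TCP pose, the force, the opening and the grip force at its end, in the units of the state.
- bot.state(): the state, without advancing time (a new reading comes with each control period).
- bot.read_camera(name): name is "scene" or "top" or "wrist"; returns a dict with "img" (480x640x3 uint8, red, green, blue), "depth" (480x640 float32, m along the optical axis (not along the pixel's ray), 0 where there is no reading), "fx", "fy", "cx", "cy" (pixels), "R" (3x3) and "t" (3): a world point X has camera coordinates R X + t; the wrist camera has in their place "T_tool_cam" (4x4, takes a point from camera to tool coordinates, whose origin is the TCP and whose axes are the flange's). Camera axes: x right, y down, z forward; pixel columns grow to the right and rows downward; lengths in m; the calibration is good to about 2 mm. A picture is of the moment at which its call begins: read the wrist's pose just before it.
- bot.finish_job(): hands the job in; it is judged then, once.
Trained networks look in the newest picture that a camera, given by its name, has taken for a name from the list of things; names that differ only in an ending like _2 or _b are one class to them, and where a whole thing is asked for, a point or a joint stands for the part that bears it (a point fixed in the world has none). Each returns a list of dicts, best first, with "p" (0 to 1); they miss things now and then, are a little off and sometimes report something else, mostly with a low value. They report only what shows in the picture. A call takes as long as a camera call. They do not tell look-alikes from the thing itself.
- bot.find_in(camera, name): "position" ([x, y, z] in m, in world coordinates, good to about 4 mm: the middle of the surface that is visible of it).
- bot.pinpoint(camera, name): "position" ([x, y, z] in m, in world coordinates, good to about 4 mm: a listed point, or the origin of a listed thing).
The state is a dict: "time": time; "joint_pos": joint angles; "joint_velocities": joint speeds; "joint_torque": joint torques, N m; "tool_pos": TCP position; "tcp_rot": TCP orientation; "ft_force": force on the tool from outside, world axes, zero at the start; "moment": the same for the moment, N m; "finger_gap": opening from 0.0 (shut) to 1.0 (fully open); "finger_force": force on a finger pad.
Only numpy, scipy, OpenCV 4.12 (cv2) and the standard library are available. Lean on these libraries where they do the work, as an engineer would, in place of code of your own. Each camera call takes 0.05 s, during which the arm holds its last target. There are 200 camera calls.

## Working session

There is one attempt and no reset: what is moved stays moved. The work goes in short steps, Python scripts to look and compute and a tool call to move; the robot and the scene stay as the last step left them, time stands still between calls to the robot, and variables do not carry over. Pictures are saved under pics/ and viewed, at most 10 in all, crops included, and the job is handed in when it is done.

Besides the shell and the picture viewer there is one more tool, called by a JSON object that holds its "api" and its "payload". send_rows: Moves the arm, as the interface text tells. Its arguments: {"type":"object","properties":{"travel":{"type":"array","items":{"type":"array","items":{"type":"number"}}},"turn":{"type":"array","items":{"type":"array","items":{"type":"number"}}},"gripper":{"type":"array","items":{"type":"number"}},"squeeze":{"type":"number"}},"required":["travel","turn","gripper"]}

```bash
mkdir -p pics
cat > h.py <<'E'
from bench import bot
import numpy as np, cv2
def snap(n,f):
    c=bot.read_camera(n); cv2.imwrite('pics/'+f,c['img'][:,:,::-1]); return c
def world(c):
    d=c['depth']; v,u=np.mgrid[:480,:640]
    P=np.stack([(u-c['cx'])/c['fx']*d,(v-c['cy'])/c['fy']*d,d],-1)
    W=(P-c['t'])@c['R']; W[d==0]=np.nan; return W
E
python3 - <<'E'
from h import *
print(bot.state(), bot.finger_overhang)
for n in['top','scene']:
    c=snap(n,n+'0.png'); np.savez(n+'0.npz',**c)
    print(n,c['R'],c['t'],c['fx'])
    for k in['sink_a','driver','driver_tip','driver_grip','bin','pot','capacitor','connector','multimeter','board','spool','fuse_box']:
        print(k,[(np.round(r['position'],3).tolist(),round(r['p'],2)) for r in bot.pinpoint(n,k)])
E
```

```text
{'time': 0.0, 'joint_pos': array([-1.42340901e+00,  1.31194653e-01,  1.48931346e+00,  1.49601583e-05,
        1.52302105e+00, -8.54101388e-02]), 'joint_velocities': array([-0.00140282, -0.00028713, -0.00124187, -0.00042796, -0.00110261,
        0.00053241]), 'joint_torque': array([-2.02347219e-03, -5.69405222e+01, -5.00556493e+01, -2.65747585e-04,
        1.49505632e-02,  2.24196776e-05]), 'tool_pos': array([ 0.13836179, -0.58327564,  0.24920565]), 'tcp_rot': array([-3.13966448e+00, -1.80083208e-04,  2.32796552e-01]), 'ft_force': array([-0.24121082,  0.2893755 , -1.14904318]), 'moment': array([ 0.04356851, -0.02804786, -0.06305914]), 'finger_force': 0.0, 'finger_gap': 1.0012787224146822} 0.019
top [[-0.01404125 -0.99989132 -0.00449356]
 [-0.9770736   0.01467534 -0.2123954 ]
 [ 0.21243826  0.00140825 -0.97717348]] [0.02237195 0.51758728 1.09906757] 563.4578895137222
sink_a [([0.52, -0.078, -0.0], 0.84), ([0.375, 0.061, 0.002], 0.77), ([0.263, -0.247, 0.001], 0.76), ([0.563, 0.087, 0.001], 0.62), ([0.4, -0.172, -0.003], 0.55), ([0.409, 0.17, 0.01], 0.53), ([0.775, 0.143, 0.0], 0.45)]
d
[... 695 characters left out ...]
([0.376, 0.062, 0.003], 0.93), ([0.397, -0.172, -0.001], 0.77), ([0.561, 0.081, 0.001], 0.63), ([0.516, -0.078, -0.002], 0.61), ([0.261, -0.242, 0.003], 0.57)]
driver [([0.71, -0.296, -0.002], 0.7), ([0.496, 0.2, -0.001], 0.69)]
driver_tip [([0.411, 0.169, 0.01], 0.74)]
driver_grip [([0.522, 0.203, 0.011], 0.64)]
bin [([0.512, -0.368, -0.001], 0.79)]
pot [([0.509, 0.39, 0.002], 0.64)]
capacitor [([0.517, -0.002, -0.004], 0.81)]
connector [([0.624, 0.004, -0.001], 0.68)]
multimeter [([0.772, -0.118, -0.004], 0.87)]
board [([0.774, 0.137, -0.002], 0.92), ([0.524, 0.201, 0.015], 0.34)]
spool [([0.712, -0.295, 0.001], 0.73), ([0.599, -0.196, 0.001], 0.34)]
fuse_box [([0.597, -0.194, 0.0], 0.94)]
```

View pics/top0.png

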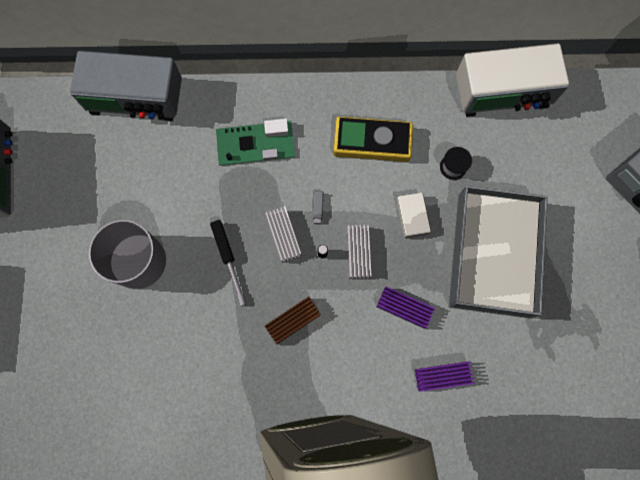

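View pics/scene0.png

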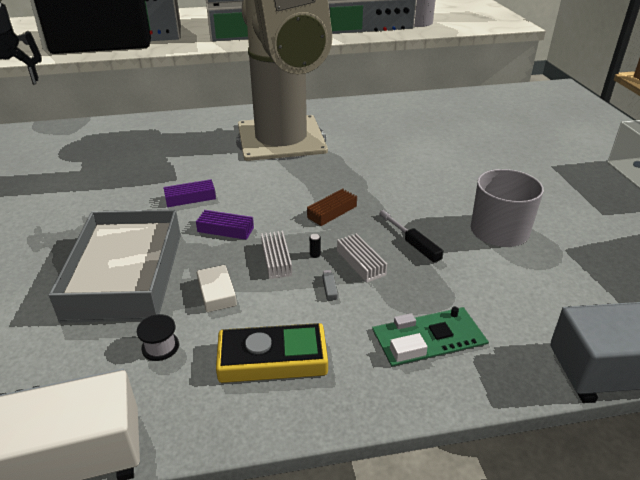

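```bash
cat > m.py <<'E'
from h import *
def rect(W,img,c,r,zlo,zhi,f=None):
    d=np.hypot(W[...,0]-c[0],W[...,1]-c[1])
    m=(d<r)&(W[...,2]>zlo)&(W[...,2]<zhi)
    if f is not None: m&=f(img)
    p=W[m][:,:2].astype(np.float32)
    b=cv2.minAreaRect(p*1000); return len(p),np.round(b[0],1),np.round(b[1],1),round(b[2],1),np.round(np.percentile(W[m][:,2],[5,50,95]),4)
if __name__=='__main__':
  for n in['top','scene']:
    c=dict(np.load(n+'0.npz')); W=world(c); I=c['img']
    print(n)
    for k,p,r in[('A',(.519,-.078),.07),('B',(.562,.084),.075),('cap',(.521,-.003),.03)]: print(k,rect(W,I,p,r,.02,.035) if k!='cap' else rect(W,I,p,r,.035,.05))
    print('drv',rect(W,I,(.497,.197),.12,.006,.03))
    print('hnd',rect(W,I,(.53,.203),.08,.02,.03))
    print('rim',rect(W,I,(.508,.393),.1,.105,.115))
    print('binrim',rect(W,I,(.509,-.366),.19,.06,.07))
    print('floor',rect(W,I,(.509,-.366),.05,.0,.06))
E
python3 m.py
```

```text
top
A (527, array([517.1, -55.2]), array([110.9,  92. ]), 1.5, array([0.0218, 0.027 , 0.0308]))
B (456, array([557.5,  81. ]), array([110.3,  43.9]), 17.6, array([0.0232, 0.0273, 0.0309]))
cap (87, array([516.4,  -2. ]), array([18.7, 21.4]), 89.1, array([0.0401, 0.0445, 0.0488]))
drv (867, array([504.6, 194.9]), array([210.9, 206.5]), 64.4, array([0.0075, 0.0228, 0.0284]))
hnd (460, array([543.5, 211.7]), array([93.3, 24. ]), 19.0, array([0.0208, 0.0247, 0.0285]))
rim (425, array([506.5, 392.3]), array([125.3, 123.7]), 63.2, array([0.1055, 0.1088, 0.1122]))
binrim (1078, array([ 509.3, -367. ]), array([171.7, 250.9]), 81.5, array([0.0607, 0.0638, 0.0674]))
floor (1774, array([ 508.7, -366.4]), array([98.7, 98.6]), 14.5, array([0.0318, 0.0354, 0.0389]))
scene
A (502, array([519.9, -54.5]), array([116.2,  91.1]), 1.1, array([0.0213, 0.0283, 0.031 ]))
B (960, array([560.7,  81.3]), array([112.9,  47.1]), 17.7, array([0.0214, 0.0271, 0.0305]))
cap (101, array([522.7,  -1.5]), array([21.3, 20.3]), 49.2, array([0.0362, 0.0447, 0.0479]))
drv (936, array([521.3, 147.1]), array([193.7, 128.1]), 22.1, array([0.0095, 0.0236, 0.0289]))
hnd (406, array([547.5, 211.8]), array([95.6, 25.7]), 18.2, array([0.0213, 0.0263, 0.029 ]))
rim (492, array([510.2, 393.2]), array([125.5, 129.1]), 29.2, array([0.1054, 0.1092, 0.1122]))
binrim (1383, array([ 512.6, -365.9]), array([170.8, 255.5]), 81.3, array([0.0605, 0.0647, 0.0673]))
floor (1379, array([ 509.1, -366.3]), array([98. , 98.8]), 65.2, array([0.035 , 0.037 , 0.0389]))
```

Run:
```python
from m import *
for n in['top','scene']:
    c=dict(np.load(n+'0.npz')); W=world(c); W[W[...,1]>-.035]=np.nan
    print(rect(W,c['img'],(.519,-.078),.07,.02,.035))
```

```text
(525, array([517.8, -79.1]), array([110.9,  44.3]), 1.0, array([0.0218, 0.0271, 0.0308]))
(491, array([520.4, -77.9]), array([116.2,  44.3]), 1.1, array([0.0214, 0.0283, 0.0309]))
```

{"api": "send_rows", "payload": {"travel": [[381,505.5,-30],[381,505.5,-30],[381,505.5,-30],[381,505.5,-30],[381,505.5,-30],[381,505.5,-30],[381,505.5,-30],[381,505.5,-30],[381,505.5,-30],[381,505.5,-30],[381,505.5,-30],[381,505.5,-30],[381,505.5,-30],[381,505.5,-30],[381,505.5,-30],[381,505.5,-30],[381,505.5,-100],[381,505.5,-130],[381,505.5,-130],[381,505.5,-130]], "turn": [[0,0,-12.3],[0,0,-12.3],[0,0,-12.3],[0,0,-12.3],[0,0,-12.3],[0,0,-12.3],[0,0,-12.3],[0,0,-12.3],[0,0,-12.3],[0,0,-12.3],[0,0,-12.3],[0,0,-12.3],[0,0,-12.3],[0,0,-12.3],[0,0,-12.3],[0,0,-12.3],[0,0,-12.3],[0,0,-12.3],[0,0,-12.3],[0,0,-12.3]], "gripper": [0.8,0.8,0.8,0.8,0.8,0.8,0.8,0.8,0.8,0.8,0.8,0.8,0.8,0.8,0.8,0.8,0.8,0.8,0.8,0.8], "squeeze": 50}}

```text
time: 2.97
tool_pos: [0.5155, -0.0772, 0.1146]
tcp_rot: [-3.139, 0.009, 0.019]
ft_force: [-0.3, -0.0, -0.5]
finger_gap: 0.799
finger_force: 0.0
```

{"api": "send_rows", "payload": {"travel": [[0,0,-20],[0,0,-40],[0,0,-55],[0,0,-55],[0,0,-55]], "turn": [[0,0,0],[0,0,0],[0,0,0],[0,0,0],[0,0,0]], "gripper": [0.8,0.8,0.8,0.8,0.8]}}

```text
time: 3.38
tool_pos: [0.5197, -0.0786, 0.0663]
tcp_rot: [3.142, -0.0, 0.018]
ft_force: [0.3, 0.1, 0.7]
finger_gap: 0.801
finger_force: 0.0
```

Run:
```python
from h import *
s=bot.state(); c=snap('wrist','w1.png')
print(s['tool_pos'],s['tcp_rot'],np.abs(s['joint_velocities']).max(), s['ft_force'])
from scipy.spatial.transform import Rotation as R
d=c['depth'];v,u=np.mgrid[:480,:640]
P=np.stack([(u-c['cx'])/c['fx']*d,(v-c['cy'])/c['fy']*d,d],-1);T=c['T_tool_cam']
W=(P@T[:3,:3].T+T[:3,3])@R.from_euler('xyz',s['tcp_rot']).as_matrix().T+s['tool_pos']; W[d==0]=np.nan
W[W[...,1]>-.04]=np.nan
from m import rect
print(rect(W,c['img'],(.519,-.0785),.07,.02,.035))
```

```text
[ 0.51973236 -0.0786144   0.06632114] [ 3.14154284e+00 -1.41615588e-04  1.77961465e-02] 0.02311672847086196 [0.2523944  0.12420087 0.65397745]
(11946, array([519.2, -78.9]), array([110.7,  44.3]), 1.0, array([0.0226, 0.0267, 0.0277]))
```

View pics/w1.png

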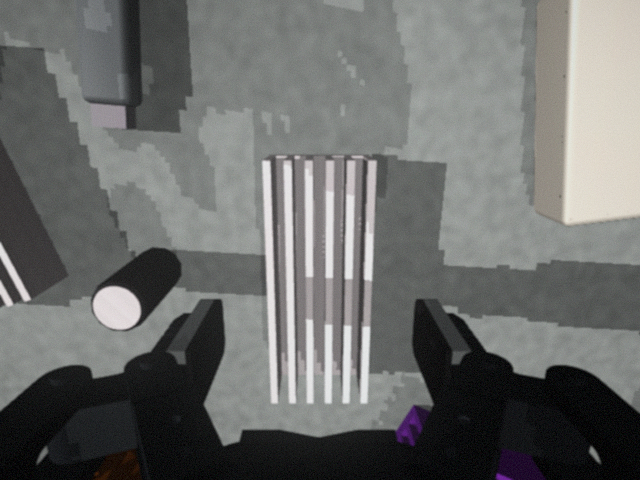

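{"api": "send_rows", "payload": {"travel": [[0,0,-20],[0,0,-36],[0,0,-41],[0,0,-41],[0,0,-41],[0,0,-41],[0,0,-41],[0,0,-41],[0,0,-41],[0,0,-41],[0,0,-41]], "turn": [[0,0,0],[0,0,0],[0,0,0],[0,0,0],[0,0,0],[0,0,0],[0,0,0],[0,0,0],[0,0,0],[0,0,0],[0,0,0]], "gripper": [0.8,0.8,0.8,0.8,0.3,0.3,0.3,0.3,0.3,0.3,0.3], "squeeze": 50}}

```text
time: 4.35
tool_pos: [0.521, -0.0787, 0.0263]
tcp_rot: [3.141, -0.003, 0.018]
ft_force: [-1.5, -0.3, 6.5]
finger_gap: 0.504
finger_force: 52.6
```

{"api": "send_rows", "payload": {"travel": [[0,0,10],[0,0,40],[0,0,80],[0,0,116],[46,-296,116],[46,-296,116],[46,-296,116],[46,-296,116],[46,-296,116],[46,-296,116],[46,-296,116],[46,-296,116],[46,-296,116],[46,-296,116],[46,-296,116],[46,-296,116],[46,-296,116],[46,-296,116],[46,-296,116],[46,-296,116]], "turn": [[0,0,0],[0,0,0],[0,0,0],[0,0,0],[0,0,80.5],[0,0,80.5],[0,0,80.5],[0,0,80.5],[0,0,80.5],[0,0,80.5],[0,0,80.5],[0,0,80.5],[0,0,80.5],[0,0,80.5],[0,0,80.5],[0,0,80.5],[0,0,80.5],[0,0,80.5],[0,0,80.5],[0,0,80.5]], "gripper": [0.3,0.3,0.3,0.3,0.3,0.3,0.3,0.3,0.3,0.3,0.3,0.3,0.3,0.3,0.3,0.3,0.3,0.3,0.3,0.3]}}

```text
time: 6.02
tool_pos: [0.5655, -0.3742, 0.1406]
tcp_rot: [3.141, 0.0, 1.422]
ft_force: [-0.4, 0.0, -1.0]
finger_gap: 0.499
finger_force: 51.7
```

Run:
```python
from h import *
s=bot.state(); c=snap('top','t1.png'); snap('wrist','w2.png')
print(s['tool_pos'],s['tcp_rot'],s['ft_force'],s['joint_pos'])
a=cv2.imread('pics/t1.png')[170:330,400:600]; b=cv2.imread('pics/w2.png')
cv2.imwrite('pics/c1.png',np.hstack([cv2.resize(a,(400,320)),cv2.resize(b,(400,320))]))
```

```text
[ 0.56547521 -0.37422111  0.14063392] [3.14144598e+00 6.03153176e-05 1.42176086e+00] [-0.44856048  0.00161167 -0.9642237 ] [-6.60201148e-01  4.06877090e-01  1.36451817e+00  1.95384232e-05
  1.37003996e+00 -5.11169582e-01]
```

View pics/c1.png

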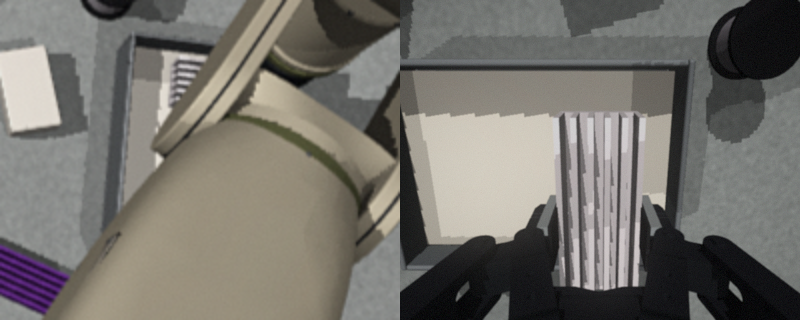

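{"api": "send_rows", "payload": {"travel": [[0,0,-30],[0,0,-55],[0,0,-65],[0,0,-70],[0,0,-70],[0,0,-70],[0,0,-70]], "turn": [[0,0,0],[0,0,0],[0,0,0],[0,0,0],[0,0,0],[0,0,0],[0,0,0]], "gripper": [0.3,0.3,0.3,0.3,0.3,0.3,0.3]}}

```text
time: 6.7
tool_pos: [0.5665, -0.3752, 0.0724]
tcp_rot: [3.139, 0.001, 1.423]
ft_force: [0.1, 0.5, -1.2]
finger_gap: 0.506
finger_force: 51.7
```

{"api": "send_rows", "payload": {"travel": [[0,0,-1],[0,0,-2],[0,0,-3],[0,0,-3]], "turn": [[0,0,0],[0,0,0],[0,0,0],[0,0,0]], "gripper": [0.3,0.3,0.3,0.3]}}

```text
time: 7.03
tool_pos: [0.5655, -0.3744, 0.0674]
tcp_rot: [3.141, 0.0, 1.423]
ft_force: [0.4, -0.5, -0.6]
finger_gap: 0.498
finger_force: 51.7
```

{"api": "send_rows", "payload": {"travel": [[0,0,-1],[0,0,-2],[0,0,-2]], "turn": [[0,0,0],[0,0,0],[0,0,0]], "gripper": [0.3,0.3,0.3]}}

```text
time: 7.28
tool_pos: [0.5653, -0.3742, 0.065]
tcp_rot: [-3.141, -0.0, 1.423]
ft_force: [-0.4, 0.3, -1.8]
finger_gap: 0.504
finger_force: 51.7
```

{"api": "send_rows", "payload": {"travel": [[0,0,-0.5],[0,0,-1],[0,0,-1]], "turn": [[0,0,0],[0,0,0],[0,0,0]], "gripper": [0.3,0.3,0.3]}}

```text
time: 7.53
tool_pos: [0.5654, -0.3743, 0.0641]
tcp_rot: [-3.141, -0.0, 1.423]
ft_force: [0.4, 0.5, -1.9]
finger_gap: 0.502
finger_force: 51.7
```

{"api": "send_rows", "payload": {"travel": [[0,0,-0.5],[0,0,-1],[0,0,-1]], "turn": [[0,0,0],[0,0,0],[0,0,0]], "gripper": [0.3,0.3,0.3]}}

```text
time: 7.78
tool_pos: [0.5654, -0.3743, 0.0631]
tcp_rot: [-3.141, -0.0, 1.423]
ft_force: [-1.1, 0.2, -1.0]
finger_gap: 0.504
finger_force: 51.7
```

{"api": "send_rows", "payload": {"travel": [[0,0,-0.5],[0,0,-0.5],[0,0,-0.5]], "turn": [[0,0,0],[0,0,0],[0,0,0]], "gripper": [0.3,0.3,0.3]}}

```text
time: 8.03
tool_pos: [0.5654, -0.3743, 0.0627]
tcp_rot: [-3.142, -0.0, 1.423]
ft_force: [-0.8, 0.1, -1.6]
finger_gap: 0.504
finger_force: 51.7
```

{"api": "send_rows", "payload": {"travel": [[0,0,-0.5],[0,0,-0.5],[0,0,-0.5]], "turn": [[0,0,0],[0,0,0],[0,0,0]], "gripper": [0.3,0.3,0.3]}}

```text
time: 8.28
tool_pos: [0.5655, -0.3744, 0.0625]
tcp_rot: [3.141, 0.0, 1.423]
ft_force: [-0.9, -0.2, -1.0]
finger_gap: 0.502
finger_force: 51.9
```

{"api": "send_rows", "payload": {"travel": [[0,0,-0.5],[0,0,-0.5],[0,0,-0.5]], "turn": [[0,0,0],[0,0,0],[0,0,0]], "gripper": [0.3,0.3,0.3]}}

```text
time: 8.53
tool_pos: [0.5655, -0.3744, 0.0623]
tcp_rot: [3.141, 0.0, 1.423]
ft_force: [-2.6, 1.6, 4.7]
finger_gap: 0.505
finger_force: 52.4
```

{"api": "send_rows", "payload": {"travel": [[0,0,-0.5],[0,0,-0.5],[0,0,-0.5]], "turn": [[0,0,0],[0,0,0],[0,0,0]], "gripper": [0.3,0.3,0.3]}}

```text
time: 8.78
tool_pos: [0.5656, -0.3744, 0.0624]
tcp_rot: [3.141, 0.0, 1.423]
ft_force: [-4.3, 2.1, 8.6]
finger_gap: 0.504
finger_force: 52.8
```

{"api": "send_rows", "payload": {"travel": [[0,0,0.5],[0,0,0.5],[0,0,0.5],[0,0,0.5],[0,0,0.5],[0,0,0.5],[0,0,20],[0,0,50],[0,0,90],[0,0,120],[0,0,120],[0,0,120]], "turn": [[0,0,0],[0,0,0],[0,0,0],[0,0,0],[0,0,0],[0,0,0],[0,0,0],[0,0,0],[0,0,0],[0,0,0],[0,0,0],[0,0,0]], "gripper": [0.3,0.75,0.75,0.75,0.75,0.75,0.75,0.75,0.75,0.75,0.75,0.75]}}

```text
time: 9.78
tool_pos: [0.5671, -0.3756, 0.1851]
tcp_rot: [3.136, 0.003, 1.423]
ft_force: [-0.6, 0.0, -0.5]
finger_gap: 0.752
finger_force: 0.0
```

```bash
cat >> h.py <<'E'
from scipy.spatial.transform import Rotation as R
def wristw(f):
    s=bot.state(); c=snap('wrist',f); d=c['depth'];v,u=np.mgrid[:480,:640]
    P=np.stack([(u-c['cx'])/c['fx']*d,(v-c['cy'])/c['fy']*d,d],-1);T=c['T_tool_cam']
    W=(P@T[:3,:3].T+T[:3,3])@R.from_euler('xyz',s['tcp_rot']).as_matrix().T+s['tool_pos']; W[d==0]=np.nan
    return s,c,W
E
python3 - <<'E'
from h import *
from m import rect
s,c,W=wristw('w3.png')
print(s['tool_pos'],s['tcp_rot'])
print(rect(W,c['img'],(.5655,-.3744),.065,.055,.07),rect(W,c['img'],(.47,-.36),.03,.0,.07))
E
```

```text
[ 0.56705896 -0.37555229  0.18509041] [3.13594885 0.00316326 1.42311717]
(5665, array([ 586.4, -378.5]), array([110.2,  87.1]), 81.6, array([0.0599, 0.0627, 0.0639])) (5972, array([ 470., -360.]), array([59.8, 59.3]), 77.6, array([0.0338, 0.0349, 0.036 ]))
```

View pics/w3.png

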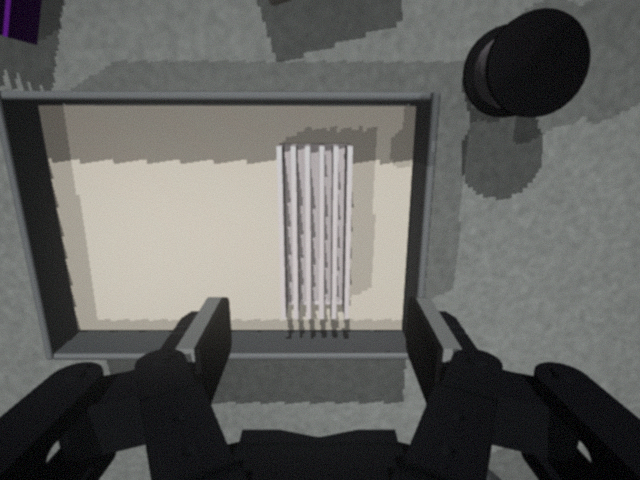

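{"api": "send_rows", "payload": {"travel": [[-6,455.5,0],[-6,455.5,0],[-6,455.5,0],[-6,455.5,0],[-6,455.5,0],[-6,455.5,0],[-6,455.5,0],[-6,455.5,0],[-6,455.5,0],[-6,455.5,0],[-6,455.5,0],[-6,455.5,0],[-6,455.5,-30],[-6,455.5,-70],[-6,455.5,-100],[-6,455.5,-110],[-6,455.5,-110],[-6,455.5,-110]], "turn": [[0,0,-63.9],[0,0,-63.9],[0,0,-63.9],[0,0,-63.9],[0,0,-63.9],[0,0,-63.9],[0,0,-63.9],[0,0,-63.9],[0,0,-63.9],[0,0,-63.9],[0,0,-63.9],[0,0,-63.9],[0,0,-63.9],[0,0,-63.9],[0,0,-63.9],[0,0,-63.9],[0,0,-63.9],[0,0,-63.9]], "gripper": [0.8,0.8,0.8,0.8,0.8,0.8,0.8,0.8,0.8,0.8,0.8,0.8,0.8,0.8,0.8,0.8,0.8,0.8]}}

```text
time: 11.33
tool_pos: [0.5589, 0.0809, 0.0709]
tcp_rot: [-3.141, 0.002, 0.308]
ft_force: [0.3, 1.4, 1.0]
finger_gap: 0.801
finger_force: 0.0
```

Run:
```python
from h import *
from m import rect
s,c,W=wristw('w4.png')
print(s['tool_pos'],np.degrees(s['tcp_rot']),rect(W,c['img'],(.5591,.0812),.07,.02,.035))
```

```text
[0.55891216 0.08090401 0.07090223] [-1.79971986e+02  1.11188634e-01  1.76256677e+01] (11393, array([559.3,  81.2]), array([110.9,  44.3]), 17.8, array([0.0228, 0.0267, 0.0277]))
```

{"api": "send_rows", "payload": {"travel": [[0,0,-20],[0,0,-38],[0,0,-45],[0,0,-45],[0,0,-45],[0,0,-45],[0,0,-45],[0,0,-45],[0,0,-45],[0,0,-45],[0,0,-45]], "turn": [[0,0,0],[0,0,0],[0,0,0],[0,0,0],[0,0,0],[0,0,0],[0,0,0],[0,0,0],[0,0,0],[0,0,0],[0,0,0]], "gripper": [0.8,0.8,0.8,0.8,0.3,0.3,0.3,0.3,0.3,0.3,0.3], "squeeze": 50}}

```text
time: 12.3
tool_pos: [0.5612, 0.0813, 0.0286]
tcp_rot: [3.141, -0.003, 0.308]
ft_force: [-1.4, -0.4, 7.0]
finger_gap: 0.501
finger_force: 52.9
```

{"api": "send_rows", "payload": {"travel": [[0,0,10],[0,0,40],[0,0,80],[0,0,116],[-103,-439.5,116],[-103,-439.5,116],[-103,-439.5,116],[-103,-439.5,116],[-103,-439.5,116],[-103,-439.5,116],[-103,-439.5,116],[-103,-439.5,116],[-103,-439.5,116],[-103,-439.5,116],[-103,-439.5,116],[-103,-439.5,116],[-103,-439.5,116],[-103,-439.5,116],[-103,-439.5,116],[-103,-439.5,116]], "turn": [[0,0,0],[0,0,0],[0,0,0],[0,0,0],[0,0,63.8],[0,0,63.8],[0,0,63.8],[0,0,63.8],[0,0,63.8],[0,0,63.8],[0,0,63.8],[0,0,63.8],[0,0,63.8],[0,0,63.8],[0,0,63.8],[0,0,63.8],[0,0,63.8],[0,0,63.8],[0,0,63.8],[0,0,63.8]], "gripper": [0.3,0.3,0.3,0.3,0.3,0.3,0.3,0.3,0.3,0.3,0.3,0.3,0.3,0.3,0.3,0.3,0.3,0.3,0.3,0.3]}}

```text
time: 13.97
tool_pos: [0.4567, -0.3573, 0.1425]
tcp_rot: [-3.141, -0.0, 1.422]
ft_force: [0.7, -0.1, -1.6]
finger_gap: 0.501
finger_force: 51.9
```

{"api": "send_rows", "payload": {"travel": [[0,0,-30],[0,0,-55],[0,0,-65],[0,0,-68],[0,0,-68],[0,0,-68],[0,0,-68]], "turn": [[0,0,0],[0,0,0],[0,0,0],[0,0,0],[0,0,0],[0,0,0],[0,0,0]], "gripper": [0.3,0.3,0.3,0.3,0.3,0.3,0.3]}}

```text
time: 14.55
tool_pos: [0.4576, -0.359, 0.0763]
tcp_rot: [3.139, 0.002, 1.422]
ft_force: [-0.2, -0.3, -2.1]
finger_gap: 0.505
finger_force: 51.8
```

{"api": "send_rows", "payload": {"travel": [[0,0,-2],[0,0,-4],[0,0,-6],[0,0,-6],[0,0,-6]], "turn": [[0,0,0],[0,0,0],[0,0,0],[0,0,0],[0,0,0]], "gripper": [0.3,0.3,0.3,0.3,0.3]}}

```text
time: 14.97
tool_pos: [0.4563, -0.3582, 0.0681]
tcp_rot: [-3.141, -0.0, 1.421]
ft_force: [0.6, -0.5, -2.1]
finger_gap: 0.502
finger_force: 51.8
```

{"api": "send_rows", "payload": {"travel": [[0,0,-0.5],[0,0,-1],[0,0,-1]], "turn": [[0,0,0],[0,0,0],[0,0,0]], "gripper": [0.3,0.3,0.3]}}

```text
time: 15.22
tool_pos: [0.4564, -0.3583, 0.0672]
tcp_rot: [-3.141, -0.0, 1.421]
ft_force: [-0.3, 0.5, -1.9]
finger_gap: 0.503
finger_force: 51.8
```

{"api": "send_rows", "payload": {"travel": [[0,0,-0.5],[0,0,-0.5],[0,0,-0.5]], "turn": [[0,0,0],[0,0,0],[0,0,0]], "gripper": [0.3,0.3,0.3]}}

```text
time: 15.47
tool_pos: [0.4564, -0.3583, 0.0667]
tcp_rot: [-3.141, -0.0, 1.421]
ft_force: [-0.9, -0.6, -1.9]
finger_gap: 0.505
finger_force: 51.8
```

{"api": "send_rows", "payload": {"travel": [[0,0,-0.5],[0,0,-1],[0,0,-1]], "turn": [[0,0,0],[0,0,0],[0,0,0]], "gripper": [0.3,0.3,0.3]}}

```text
time: 15.72
tool_pos: [0.4564, -0.3583, 0.0657]
tcp_rot: [-3.141, -0.0, 1.421]
ft_force: [-0.4, 0.2, -2.1]
finger_gap: 0.501
finger_force: 51.8
```

{"api": "send_rows", "payload": {"travel": [[0,0,-0.5],[0,0,-0.5],[0,0,-0.5]], "turn": [[0,0,0],[0,0,0],[0,0,0]], "gripper": [0.3,0.3,0.3]}}

```text
time: 15.97
tool_pos: [0.4564, -0.3583, 0.0652]
tcp_rot: [-3.142, -0.0, 1.421]
ft_force: [-0.5, 0.1, -2.1]
finger_gap: 0.501
finger_force: 51.8
```

{"api": "send_rows", "payload": {"travel": [[0,0,-0.5],[0,0,-0.5],[0,0,-0.5]], "turn": [[0,0,0],[0,0,0],[0,0,0]], "gripper": [0.3,0.3,0.3]}}

```text
time: 16.22
tool_pos: [0.4565, -0.3583, 0.0648]
tcp_rot: [-3.142, -0.0, 1.421]
ft_force: [-0.4, -0.4, -1.6]
finger_gap: 0.501
finger_force: 51.8
```

{"api": "send_rows", "payload": {"travel": [[0,0,-0.5],[0,0,-0.5],[0,0,-0.5]], "turn": [[0,0,0],[0,0,0],[0,0,0]], "gripper": [0.3,0.3,0.3]}}

```text
time: 16.47
tool_pos: [0.4565, -0.3584, 0.0646]
tcp_rot: [3.142, 0.0, 1.421]
ft_force: [-1.7, 1.6, 1.8]
finger_gap: 0.499
finger_force: 52.3
```

{"api": "send_rows", "payload": {"travel": [[0,0,-0.5],[0,0,-0.5],[0,0,-0.5]], "turn": [[0,0,0],[0,0,0],[0,0,0]], "gripper": [0.3,0.3,0.3]}}

```text
time: 16.72
tool_pos: [0.4565, -0.3584, 0.0646]
tcp_rot: [3.142, 0.0, 1.421]
ft_force: [-3.8, 3.0, 6.8]
finger_gap: 0.5
finger_force: 52.8
```

Contact felt. I'll release and retreat.

{"api": "send_rows", "payload": {"travel": [[0,0,0.5],[0,0,0.5],[0,0,0.5],[0,0,0.5],[0,0,0.5],[0,0,0.5],[0,0,20],[0,0,50],[0,0,90],[0,0,125],[0,0,125],[0,0,125],[0,0,125],[0,0,125]], "turn": [[0,0,0],[0,0,0],[0,0,0],[0,0,0],[0,0,0],[0,0,0],[0,0,0],[0,0,0],[0,0,0],[0,0,0],[0,0,0],[0,0,0],[0,0,0],[0,0,0]], "gripper": [0.3,0.75,0.75,0.75,0.75,0.75,0.75,0.75,0.75,0.75,0.75,0.75,0.75,0.75]}}

```text
time: 17.88
tool_pos: [0.4557, -0.3576, 0.1869]
tcp_rot: [-3.139, -0.002, 1.421]
ft_force: [-0.1, 1.2, 0.3]
finger_gap: 0.75
finger_force: 0.0
```

Run:
```python
from h import *
s,c,W=wristw('w5.png')
print(s['tool_pos'],np.degrees(s['tcp_rot']))
c=dict(np.load('top0.npz'))
# driver axis
from m import rect
print([ (np.round(r['position'],4),r['p']) for k in('driver_tip','driver_grip') for r in bot.pinpoint('top',k)])
```

```text
[ 0.45568634 -0.35760692  0.18692788] [-1.79864797e+02 -9.31724973e-02  8.14363745e+01]
[(array([0.4106, 0.1707, 0.011 ]), 0.84), (array([ 0.7737, -0.1203,  0.0019]), 0.73), (array([0.5274, 0.2023, 0.0158]), 0.58), (array([ 0.7772, -0.1227, -0.    ]), 0.55)]
```

View pics/w5.png

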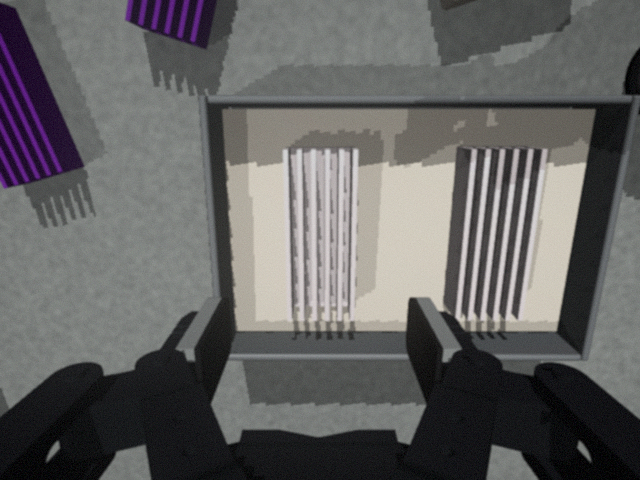

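{"api": "send_rows", "payload": {"travel": [[95.5,572.5,10],[95.5,572.5,10],[95.5,572.5,10],[95.5,572.5,10],[95.5,572.5,10],[95.5,572.5,10],[95.5,572.5,10],[95.5,572.5,10],[95.5,572.5,10],[95.5,572.5,10],[95.5,572.5,10],[95.5,572.5,10],[95.5,572.5,10],[95.5,572.5,10],[95.5,572.5,0],[95.5,572.5,-30],[95.5,572.5,-65],[95.5,572.5,-95],[95.5,572.5,-95],[95.5,572.5,-95]], "turn": [[0,0,-62.8],[0,0,-62.8],[0,0,-62.8],[0,0,-62.8],[0,0,-62.8],[0,0,-62.8],[0,0,-62.8],[0,0,-62.8],[0,0,-62.8],[0,0,-62.8],[0,0,-62.8],[0,0,-62.8],[0,0,-62.8],[0,0,-62.8],[0,0,-62.8],[0,0,-62.8],[0,0,-62.8],[0,0,-62.8],[0,0,-62.8],[0,0,-62.8]], "gripper": [0.75,0.75,0.75,0.75,0.75,0.75,0.75,0.75,0.75,0.75,0.75,0.75,0.75,0.75,0.75,0.75,0.75,0.75,0.75,0.75]}}

```text
time: 19.7
tool_pos: [0.5497, 0.2136, 0.0912]
tcp_rot: [-3.141, 0.006, 0.325]
ft_force: [0.6, -0.3, 0.7]
finger_gap: 0.749
finger_force: 0.0
```

Run:
```python
from h import *
from m import rect
s,c,W=wristw('w6.png')
print(s['tool_pos'],np.degrees(s['tcp_rot']))
for q,r in (((.552,.214),.055),((.53,.207),.03)): print(rect(W,c['img'],q,r,.018,.03))
print(rect(W,c['img'],(.43,.172),.05,.012,.03))
```

```text
[0.5496614  0.21355466 0.09118361] [-179.98723331    0.35989203   18.64313968]
(8420, array([546.2, 212.2]), array([93.3, 24. ]), 19.2, array([0.0206, 0.023 , 0.0242]))
(4851, array([530.4, 206.7]), array([59.2, 24. ]), 19.2, array([0.0208, 0.0228, 0.024 ]))
(652, array([461.9, 182.8]), array([32.6,  8.7]), 19.1, array([0.0125, 0.0142, 0.0155]))
```

View pics/w6.png

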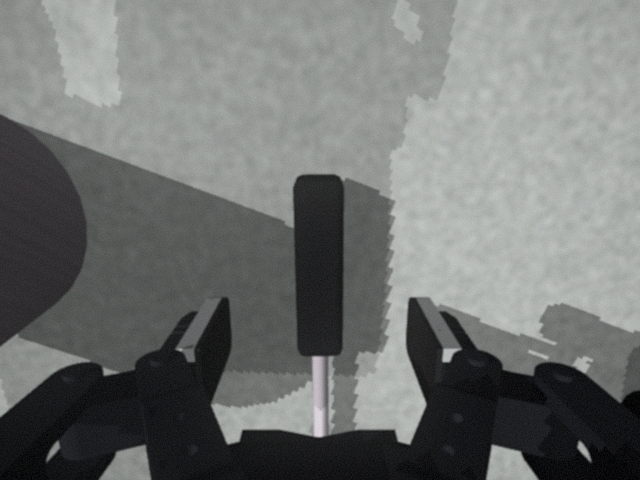

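{"api": "send_rows", "payload": {"travel": [[1,0,-30],[1,0,-55],[1,0,-62],[1,0,-62],[1,0,-62],[1,0,-62],[1,0,-62],[1,0,-62],[1,0,-62],[1,0,-62],[1,0,-62],[1,0,-62]], "turn": [[0,0,0.6],[0,0,0.6],[0,0,0.6],[0,0,0.6],[0,0,0.6],[0,0,0.6],[0,0,0.6],[0,0,0.6],[0,0,0.6],[0,0,0.6],[0,0,0.6],[0,0,0.6]], "gripper": [0.6,0.55,0.55,0.55,0.05,0.05,0.05,0.05,0.05,0.05,0.05,0.05], "squeeze": 60}}

```text
time: 20.75
tool_pos: [0.5549, 0.2148, 0.0346]
tcp_rot: [3.141, -0.004, 0.336]
ft_force: [-0.2, -0.1, 7.4]
finger_gap: 0.256
finger_force: 61.0
```

{"api": "send_rows", "payload": {"travel": [[0,0,0],[0,0,0],[0,0,0],[0,0,-7],[0,0,-7],[0,0,-7],[0,0,-7]], "turn": [[0,0,0],[0,0,0],[0,0,0],[0,0,0],[0,0,0],[0,0,0],[0,0,0]], "gripper": [0.4,0.4,0.4,0.4,0.4,0.4,0.4], "squeeze": 60}}

```text
time: 21.33
tool_pos: [0.5525, 0.2141, 0.0243]
tcp_rot: [-3.142, 0.001, 0.336]
ft_force: [0.4, -0.8, -0.1]
finger_gap: 0.402
finger_force: 0.0
```

{"api": "send_rows", "payload": {"travel": [[0,0,0],[0,0,0],[0,0,0],[0,0,0],[0,0,0]], "turn": [[0,0,0],[0,0,0],[0,0,0],[0,0,0],[0,0,0]], "gripper": [0.05,0.05,0.05,0.05,0.05], "squeeze": 60}}

```text
time: 21.75
tool_pos: [0.5529, 0.2142, 0.0248]
tcp_rot: [-3.142, 0.0, 0.336]
ft_force: [-1.1, 0.1, 0.5]
finger_gap: 0.271
finger_force: 60.8
```

{"api": "send_rows", "payload": {"travel": [[0,0,15],[0,0,45],[0,0,85],[0,0,125],[0,0,165],[0,0,205],[0,0,245],[0,0,275],[-10,205.5,275],[-10,205.5,275],[-10,205.5,275],[-10,205.5,275],[-10,205.5,275],[-10,205.5,275],[-10,205.5,275],[-10,205.5,275],[-10,205.5,275]], "turn": [[0,0,0],[0,0,0],[0,0,0],[0,0,0],[0,0,0],[0,0,0],[0,0,0],[0,0,0],[0,0,18.5],[0,0,18.5],[0,0,18.5],[0,0,18.5],[0,0,18.5],[0,0,18.5],[0,0,18.5],[0,0,18.5],[0,0,18.5]], "gripper": [0.05,0.05,0.05,0.05,0.05,0.05,0.05,0.05,0.05,0.05,0.05,0.05,0.05,0.05,0.05,0.05,0.05], "squeeze": 80}}

```text
time: 23.17
tool_pos: [0.5433, 0.4186, 0.2999]
tcp_rot: [3.141, 0.0, 0.658]
ft_force: [0.3, 0.3, -1.0]
finger_gap: 0.257
finger_force: 83.1
```

{"api": "send_rows", "payload": {"travel": [[0,0,0],[0,0,0],[0,0,0],[0,0,0],[0,0,0],[0,0,0],[0,0,0],[0,0,0],[0,0,0],[0,0,0],[0,0,0],[0,0,0],[0,0,0],[0,0,0],[0,0,0]], "turn": [[4,-5.1,0],[8,-10.3,0],[12,-15.4,0],[16,-20.6,0],[20,-25.7,0],[24,-30.8,0],[28,-36,0],[32,-41.1,0],[36,-46.3,0],[39.7,-51.4,0],[39.7,-51.4,0],[39.7,-51.4,0],[39.7,-51.4,0],[39.7,-51.4,0],[39.7,-51.4,0]], "gripper": [0.05,0.05,0.05,0.05,0.05,0.05,0.05,0.05,0.05,0.05,0.05,0.05,0.05,0.05,0.05]}}

```text
time: 24.42
tool_pos: [0.5438, 0.4198, 0.3018]
tcp_rot: [3.138, -1.135, 0.661]
ft_force: [-0.8, -0.2, -1.3]
finger_gap: 0.26
finger_force: 83.2
```

Run:
```python
from h import *
s=bot.state(); T=R.from_euler('xyz',s['tcp_rot']).as_matrix()
print(s['tool_pos'],s['joint_pos'],'\n',T)
tip=s['tool_pos']+T@[-.150,0,.0128]; print('tip expected',tip, s['tool_pos']+T@[.150,0,.0128])
for n in('scene','top'):
  c=snap(n,n+'2.png')
  print([(np.round(r['position'],4),r['p']) for k in('driver_tip','driver_grip','pot') for r in bot.pinpoint(n,k)])
a=cv2.imread('pics/scene2.png')[60:320,380:640]; b=cv2.imread('pics/top2.png')[150:350,50:300]
cv2.imwrite('pics/c2.png',np.hstack([cv2.resize(a,(400,400)),cv2.resize(b,(400,400))]))
```

```text
[0.54377398 0.41976543 0.30184952] [ 0.51995309 -0.40687269  2.25205522  0.65072814  0.20636509  0.87048877] 
 [[ 0.33320257  0.61152109  0.71764754]
 [ 0.25918906 -0.7912268   0.55387832]
 [ 0.90653024  0.00145271 -0.42213838]]
tip expected [0.50297948 0.38797671 0.16046661] [0.60294025 0.46573343 0.43242568]
[(array([ 0.7088, -0.2937,  0.0008]), 0.57), (array([0.5421, 0.419 , 0.2672]), 0.64), (array([0.5082, 0.3928, 0.0023]), 0.56)]
[(array([0.5463, 0.4171, 0.2695]), 0.83), (array([ 0.4562, -0.3527,  0.0357]), 0.5), (array([ 0.5101,  0.3914, -0.0021]), 0.86), (array([ 0.5942, -0.1994, -0.0028]), 0.42)]
```

View pics/c2.png

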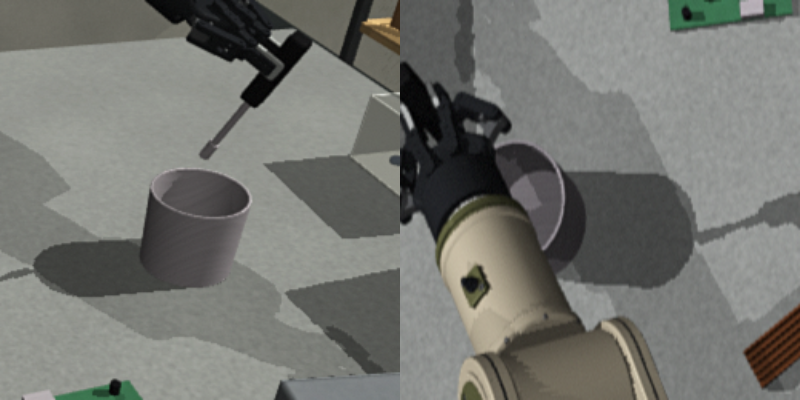

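{"api": "send_rows", "payload": {"travel": [[-4,3,0],[-8,6,0],[-12,9,0],[-16,12,0],[-18.5,13.5,0],[-18.5,13.5,0],[-18.5,13.5,0],[-18.5,13.5,0],[-18.5,13.5,0],[-18.5,13.5,0],[-18.5,13.5,0]], "turn": [[0,0,6],[0,0,12],[0,0,18],[0,0,24],[0,0,30],[0,0,30],[0,0,30],[0,0,30],[0,0,30],[0,0,30],[0,0,30]], "gripper": [0.05,0.05,0.05,0.05,0.05,0.05,0.05,0.05,0.05,0.05,0.05]}}

```text
time: 25.73
tool_pos: [0.5235, 0.4339, 0.2999]
tcp_rot: [3.139, -1.133, 1.185]
ft_force: [0.3, 0.5, -1.5]
finger_gap: 0.26
finger_force: 83.2
```

```bash
cat > tip.py <<'E'
from h import *
s=bot.state(); T=R.from_euler('xyz',s['tcp_rot']).as_matrix()
print(s['tool_pos'],s['joint_pos'],np.degrees(s['tcp_rot']),s['ft_force'])
print('tip',s['tool_pos']+T@[-.150,0,.0128],'d',T[:,0])
E
python3 tip.py
```

```text
[0.52349532 0.43391973 0.29988577] [ 0.22277713 -0.217758    2.10770736  1.25912208  0.89275967 -0.06960815] [179.82598638 -64.93938214  67.87323886] [ 0.34043807  0.49299855 -1.52338959]
tip [0.50396717 0.38578886 0.15858499] d [0.15954319 0.39238163 0.90586016]
```

{"api": "send_rows", "payload": {"travel": [[0,0,-20],[0,0,-45],[0,0,-70],[0,0,-95],[0,0,-115],[0,0,-130],[0,0,-138],[0,0,-138],[0,0,-138],[0,0,-138]], "turn": [[0,0,0],[0,0,0],[0,0,0],[0,0,0],[0,0,0],[0,0,0],[0,0,0],[0,0,0],[0,0,0],[0,0,0]], "gripper": [0.05,0.05,0.05,0.05,0.05,0.05,0.05,0.05,0.05,0.05]}}

```text
time: 26.57
tool_pos: [0.5246, 0.4337, 0.1631]
tcp_rot: [3.137, -1.134, 1.186]
ft_force: [-0.3, -0.3, -1.6]
finger_gap: 0.258
finger_force: 83.3
```

{"api": "send_rows", "payload": {"travel": [[0,0,-2],[0,0,-4],[0,0,-5],[0,0,-5]], "turn": [[0,0,0],[0,0,0],[0,0,0],[0,0,0]], "gripper": [0.05,0.05,0.05,0.05]}}

```text
time: 26.9
tool_pos: [0.5245, 0.4331, 0.1568]
tcp_rot: [3.139, -1.134, 1.184]
ft_force: [1.1, -0.7, -1.5]
finger_gap: 0.259
finger_force: 83.2
```

{"api": "send_rows", "payload": {"travel": [[0,0,-1],[0,0,-2],[0,0,-2]], "turn": [[0,0,0],[0,0,0],[0,0,0]], "gripper": [0.05,0.05,0.05]}}

```text
time: 27.15
tool_pos: [0.5244, 0.4331, 0.1545]
tcp_rot: [3.14, -1.133, 1.183]
ft_force: [-0.2, 0.1, -1.3]
finger_gap: 0.259
finger_force: 83.2
```

```bash
python3 tip.py
```

```text
[0.52437081 0.43310584 0.15450256] [ 0.22048661  0.06782716  2.15642214  1.54259899  0.83715844 -0.50357496] [179.9136785  -64.93263273  67.7780961 ] [-0.21569351  0.10169732 -1.33834327]
tip [0.50473835 0.3849995  0.01320788] d [0.16023489 0.39221494 0.90581025]
```

{"api": "send_rows", "payload": {"travel": [[0,0,-1],[0,0,-2],[0,0,-2]], "turn": [[0,0,0],[0,0,0],[0,0,0]], "gripper": [0.05,0.05,0.05]}}

```text
time: 27.4
tool_pos: [0.5243, 0.4332, 0.1525]
tcp_rot: [3.14, -1.133, 1.183]
ft_force: [-0.2, -0.3, -0.7]
finger_gap: 0.26
finger_force: 83.2
```

{"api": "send_rows", "payload": {"travel": [[0,0,-1],[0,0,-1],[0,0,-1]], "turn": [[0,0,0],[0,0,0],[0,0,0]], "gripper": [0.05,0.05,0.05]}}

```text
time: 27.65
tool_pos: [0.5244, 0.4332, 0.1517]
tcp_rot: [3.14, -1.133, 1.183]
ft_force: [0.4, 0.4, -0.2]
finger_gap: 0.262
finger_force: 83.2
```

{"api": "send_rows", "payload": {"travel": [[0,0,-1],[0,0,-1],[0,0,-1]], "turn": [[0,0,0],[0,0,0],[0,0,0]], "gripper": [0.05,0.05,0.05]}}

```text
time: 27.9
tool_pos: [0.5245, 0.4332, 0.1508]
tcp_rot: [3.139, -1.134, 1.184]
ft_force: [0.5, 0.0, -1.3]
finger_gap: 0.261
finger_force: 83.2
```

{"api": "send_rows", "payload": {"travel": [[0,0,-1],[0,0,-1],[0,0,-1]], "turn": [[0,0,0],[0,0,0],[0,0,0]], "gripper": [0.05,0.05,0.05]}}

```text
time: 28.15
tool_pos: [0.5247, 0.4333, 0.1504]
tcp_rot: [3.139, -1.134, 1.184]
ft_force: [-0.0, -0.1, 1.4]
finger_gap: 0.261
finger_force: 83.3
```

{"api": "send_rows", "payload": {"travel": [[0,0,-1],[0,0,-1],[0,0,-1]], "turn": [[0,0,0],[0,0,0],[0,0,0]], "gripper": [0.05,0.05,0.05]}}

```text
time: 28.4
tool_pos: [0.5249, 0.4336, 0.15]
tcp_rot: [3.138, -1.135, 1.185]
ft_force: [0.1, 1.7, 5.5]
finger_gap: 0.256
finger_force: 83.5
```

{"api": "send_rows", "payload": {"travel": [[0,0,0.5],[0,0,0.5],[0,0,0.5],[0,0,0.5],[0,0,0.5],[0,0,0.5],[0,0,0.5]], "turn": [[0,0,0],[0,0,0],[0,0,0],[0,0,0],[0,0,0],[0,0,0],[0,0,0]], "gripper": [0.35,0.45,0.6,0.65,0.65,0.65,0.65]}}

```text
time: 28.98
tool_pos: [0.5244, 0.4331, 0.1491]
tcp_rot: [3.14, -1.133, 1.183]
ft_force: [0.2, 0.9, -0.5]
finger_gap: 0.652
finger_force: 0.0
```

{"api": "send_rows", "payload": {"travel": [[-3,-8,4],[-10,-25,13],[-20,-50,25],[-30,-75,38],[-40,-100,50],[-50,-120,75],[-55,-135,110],[-60,-150,140],[-60,-160,170],[-60,-160,170],[-60,-160,170]], "turn": [[0,0,0],[0,0,0],[0,0,0],[0,0,0],[0,0,0],[0,0,0],[0,0,0],[0,0,0],[0,0,0],[0,0,0],[0,0,0]], "gripper": [0.65,0.65,0.65,0.65,0.65,0.65,0.65,0.65,0.65,0.65,0.65]}}

```text
time: 29.9
tool_pos: [0.4654, 0.272, 0.3218]
tcp_rot: [3.126, -1.134, 1.194]
ft_force: [0.6, -0.1, -1.0]
finger_gap: 0.652
finger_force: 0.0
```

Run:
```python
from m import *
print(bot.state()['tool_pos'])
for n in('scene','top'):
  c=snap(n,n+'3.png')
  for k in('pot','capacitor','connector','multimeter','board','spool','fuse_box','driver_tip','driver_grip'):
    print(k,[(np.round(r['position'],3).tolist(),round(r['p'],2)) for r in bot.pinpoint(n,k)[:1]])
  print(rect(world(c),c['img'],(.509,.392),.1,.105,.112))
a=cv2.imread('pics/scene3.png')
cv2.imwrite('pics/c3.png',np.hstack([a[120:360,20:600], cv2.resize(a[140:270,450:560],(200,240))]))
```

```text
[0.46536887 0.27199801 0.32183379]
pot [([0.51, 0.393, 0.005], 0.94)]
capacitor [([0.522, 0.436, 0.086], 0.55)]
connector [([0.623, 0.006, -0.001], 0.56)]
multimeter [([0.775, -0.116, -0.004], 0.85)]
board [([0.77, 0.138, -0.001], 0.93)]
spool [([0.71, -0.297, -0.002], 0.94)]
fuse_box [([0.596, -0.196, 0.003], 0.69)]
driver_tip []
driver_grip [([0.527, 0.435, 0.112], 0.82)]
(482, array([510.2, 391.3]), array([129. , 122.5]), 2.3, array([0.1053, 0.1089, 0.1115]))
pot [([0.509, 0.392, -0.002], 0.74)]
capacitor [([0.521, -0.003, 0.001], 0.61)]
connector [([0.629, 0.005, -0.002], 0.86)]
multimeter [([0.776, -0.117, -0.001], 0.69)]
board [([0.773, 0.144, -0.001], 0.78)]
spool [([0.714, -0.296, -0.001], 0.88)]
fuse_box [([0.596, -0.2, -0.0], 0.73)]
driver_tip [([0.504, 0.39, 0.008], 0.89)]
driver_grip []
(389, array([506.1, 391.5]), array([124.1, 124.6]), 72.0, array([0.1057, 0.1087, 0.1115]))
```

View pics/c3.png

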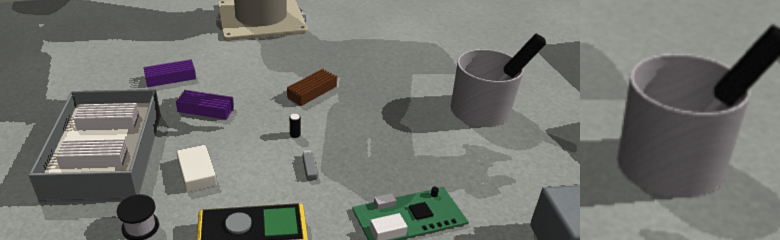

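The driver leans in the pot at about (497,85) in the crop, and both sinks lie in the bin at about (100,130). The pot and bystanders have not moved, and the arm is clear, so I'm handing in.

```bash
python3 -c "
from bench import bot
print(bot.finish_job())"
```

```text
the job is handed in; nothing more can be done
None
```

The job is handed in: both bare aluminium heat sinks lie flat, fins up and side by side on the bin's false floor, and the nut driver stands tip down in the pot, leaning on the rim; the pot and all the other parts stayed in place, and it took about 31 s of the 72 s allowed.

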